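# Lock the cam coupler onto the concentrate tank

## Robot

A 7-joint arm with a two-finger parallel gripper is mounted at the origin on a cart in front of the work surface, level with it; the furniture and walls round the work are solid. World frame = base frame: x ahead of the robot, y to its left, z up, the work surface at z = 0. Lengths are in m, angles in rad, forces in N, time in s.
With the tool pointing down it reaches from about 0.4 to 0.75 m from the base axis. Payload 19.5 kg.
Tool frame: the origin (TCP) lies at the very end of the fingers, on their centre line; the grasp point (between the pads) lies tcp_to_grasp behind it (tcp_to_grasp is the distance from the TCP to the grasp point, in m); z points along the fingers, y is the line along which they close (so a half turn about z gives the same grasp; the last joint's range is limited). The gripper opens to 85 mm and grips with 20 to 120 N. Pads are 22 mm wide; open, the fingers measure 114 mm over their backs; the gripper's body (76 mm by 85 mm) begins 54 mm behind the grasp point. The pads swing forward as they close: fully open they stand 13 mm farther back than shut.
Start: joints at [-0.042, 0.707, -0.028, 1.485, 0.022, 0.951, -0.075], TCP at [0.575, 0, 0.231] pointing down, gripper open.
Joint ranges: [-2.71, 2.71], [-0.32, 2.16], [-1.57, 1.52], [0, 2.45], [-1.46, 4.6], [0, 2.02], [-2.83, 2.83]. Speed limits (rad/s): [1.89, 1.89, 2.57, 2.57, 3.01, 3.01, 3.01].

## Interface

Orientations are given as a unit quaternion [w, x, y, z].
In Python, from plant import * gives the robot as it stands.
- The arm moves only by the shell command python3 -m jog 'ROWS' [FORCE]. ROWS is JSON, a list of rows, each an object with "twist": the turn, a rotation vector about the tool's x, y, z in rad, a list of three; "translation": the shift along the tool's x, y, z in m, a list of three; "hand": the opening in per cent of the stroke, from 0 (shut) to 100 (fully open). In form: [{"twist": [wx, wy, wz], "translation": [dx, dy, dz], "hand": hand}, ...]. A call has 1 to 5 rows; each row shifts and turns the commanded pose from where the row before left it, along the tool's axes as they then stand; what a row does not reach is not made up. A row lasts 1/12 s, in which the tool goes at most 41.7 mm and 7.16 degrees, less where a joint would pass 70% of its speed; a pose out of reach is approached as far as the arm can. A call with a gripper value outside its range is refused whole. The fingers move at their own pace and stop on an object; FORCE is the grip in N (left out, the last holds). Time passes only in rows, so rows that do not move let the fingers close. It gives the time, the measured TCP pose, the force, the opening and the grip force at its end, in the units of the state.
- get_obs(): the state, without advancing time (a new reading comes with each control period).
- snapshot(name): name is "scene" or "side" or "wrist"; returns the picture (480x640x3 uint8, red, green, blue); there is no depth.
- camera_params(name): a dict with "fx", "fy", "cx", "cy" (pixels), "view" (4x4, takes a point from world to camera coordinates); the wrist camera has in their place "tool_from_camera" (4x4, takes a point from camera to tool coordinates, whose origin is the TCP and whose axes are the flange's). Camera axes: x right, y up, looking along -z (the intrinsics and any distortion apply to the point x, -y, -z); pixel columns grow to the right and rows downward; lengths in m; the calibration is good to about 2 mm. A picture is of the moment at which its call begins: read the wrist's pose just before it. camera_params takes no time and is no camera call.
- job_done(): hands the job in; it is judged then, once.
Trained networks look in the newest picture that a camera, given by its name, has taken for a name from the list of things; names that differ only in an ending like _2 or _b are one class to them, and where a whole thing is asked for, a point or a joint stands for the part that bears it (a point fixed in the world has none). Each returns a list of dicts, best first, with "score" (0 to 1); they miss things now and then, are a little off and sometimes report something else, mostly with a low value. They report only what shows in the picture. A call takes as long as a camera call. They do not tell look-alikes from the thing itself.
- boxes_of(target, camera): "bbox" ([left, top, right, bottom] in pixels, round what is visible of it).
The state is a dict: "time_s": time; "joint_positions": joint angles; "qd": joint speeds; "effort": joint torques, N m; "tool_pos": TCP position; "orientation": TCP orientation; "force": force on the tool from outside, world axes, zero at the start; "ft_torque": the same for the moment, N m; "grip_width": finger opening in m; "grasp_force": force on a finger pad.
Only numpy, scipy, OpenCV 4.12 (cv2) and the standard library are available. Lean on these libraries where they do the work, as an engineer would, in place of code of your own. Each camera call takes 0.05 s, during which the arm holds its last target. There are 200 camera calls.

## Task

Close the detergent tank: set the loose cam coupler, mouth down, over the tank's upright adapter with its two arms still up, and push it down slowly and firmly until you feel it bottom, without forcing it. Then swing both cam arms down together, all the way to its sides, so that it is locked on. Leave the cup, the balm jar and the brush where they are.

Things in the scene. Friction and masses are not known exactly. Their poses are not given: they have to be found in the camera images.
- coupler: Loose cam coupler: closed aluminium cap, upright cylinder 40 mm wide, 44 mm high, about 0.24 kg, mouth down. Origin: centre of its mouth; z up through the closed top. Bore 31.4 mm wide, 33.5 mm deep. Steel cam arms are pinned on its +y and -y sides, 21 mm off its axis, 22 mm above the mouth, and swing in its y-z plane (146 mm span when level). Its +x and -x sides are bare, free to grip.
- cam_left (a joint): Arm on the coupler's +y side, rad: 0 = straight out level, negative = raised (to -0.6), 1.571 = hanging straight down at the side, locked. Flat bar 10 mm wide, 5 mm thick, ending 52 mm from its pin; stays where left (0.05 N m friction). Both arms hanging measure 47 mm over their outer faces: two open fingers can push them down side by side, then squeeze them to the sides.
- cam_right (a joint): The same for the arm on the coupler's -y side; it too grows as the arm goes down. As an arm goes down, a nose on it turns inward into the adapter's groove and draws the coupler down the last few mm. If the coupler stands about 9 mm or more above home, the nose strikes the adapter and the arm is blocked.
- cam_left_tip (a point): Middle of the end of the +y arm, 48 mm from its pin.
- cam_right_tip (a point): Middle of the end of the -y arm, 48 mm from its pin.
- tank: Detergent concentrate tank: fixed white box 130 x 130 x 50 mm with a steel plate and collar on top (to 55 mm). Origin: centre of its underside, z up. On its vertical axis stands the aluminium adapter, a round spigot 29 mm wide with a groove round it and a chamfered top edge 129.5 mm above the origin, give or take 8 mm. A laundry basket about 0.25 m high stands to its left.
- tank_home (a point): Point fixed to the tank, on the adapter's axis, 96 mm above the tank's origin: where the centre of the coupler's mouth lies when fully home, give or take 8 mm. The adapter is screwed in to a different height each time (-8 to +8 mm) and that is not measured: home must be felt.
- tank_plug (a point): Point fixed to the tank, on the same axis, 143.5 mm up: top of the black rubber plug (13 mm wide, sprung, 14 mm above the adapter's metal top; same +-8 mm). It touches the coupler's inside 14 mm above home, resists with 6 N rising to 14 N; then metal meets metal and force climbs steeply (over 34 N is forcing it, so go slowly). Let go, it lifts the coupler back 1 to 5 mm.
- dosing_cup: Bystander: light blue measuring cup with a tab, 71 x 90 x 62 mm. Origin: underside.
- balm_jar: Bystander: low round jar with a grey lid, 69 mm wide, 41 mm high. Origin: underside.
- scrub_brush: Bystander: wooden scrubbing brush, 62 x 152 x 46 mm. Origin: underside.
There are look-alikes about, which are no part of the job. Several things have the shape of the tank; the one meant has the colours described above.

How it is judged:
On the way:
1. the coupler is over the adapter, pushed down until it bottoms (more than 15 N on the adapter), its arms still up (horizontal distance between coupler and tank below 0.006 m and z of coupler in the frame of tank below 0.107 m and contact force between coupler and tank above 15 N and value of joint each of cam_left, cam_right below 0.5 rad), for 0.1 s.
At the end, for the whole second after the job is handed in: The coupler sits upright (within 7 degrees) on the adapter, within 6 mm of its axis, its mouth 86 to 107 mm above the tank's origin, at rest, and both cam arms hang down at its sides at more than 1.4 rad (horizontal distance between coupler and tank below 0.006 m and z of coupler in the frame of tank between 0.086 and 0.107 m and angle between coupler's own z axis and vertical below 0.12 rad and value of joint each of cam_left, cam_right above 1.4 rad and linear speed of coupler below 0.02 m/s); the robot touches nothing.
It fails at once if with an arm still up, the coupler is forced onto the tank with more than 34 N (contact force between coupler and tank above 34 N and value of joint any of cam_left, cam_right below 0.3 rad).
It fails at once if the coupler is forced on the tank with more than 70 N while the arms are swung (contact force between coupler and tank above 70 N).
It fails at once if one arm is swung down well ahead of the other (one past 1.2 rad while the other is not yet at 0.6 rad) ((value of joint cam_left above 1.2 rad and value of joint cam_right below 0.6 rad) or (value of joint cam_right above 1.2 rad and value of joint cam_left below 0.6 rad)).
It fails at once if a bystander is shifted by more than 25 mm (distance of any of dosing_cup, balm_jar, scrub_brush from where it was at the start of the episode above 0.025 m).
It also fails if it takes over 64 s, if anything falls off the work surface, if the arm or the gripper's body presses on something with over 40 N, if the wrist force passes 120 N, or if a joint passes its speed limit or range.

## Working session

There is one attempt and no reset: what is moved stays moved. The work goes in short steps, Python scripts to look and compute and a shell command to move; the robot and the scene stay as the last step left them, time stands still between calls to the robot, and variables do not carry over. Pictures are saved under pics/ and viewed, at most 11 in all, crops included, and the job is handed in when it is done.

```bash
mkdir -p pics; ls; python3 - <<'E'
from plant import *
import cv2,numpy as np
o=get_obs(); print(o)
for c in ["scene","side","wrist"]:
    im=snapshot(c); cv2.imwrite(f"pics/{c}0.png",im[:,:,::-1])
    p=camera_params(c); print(c,{k:np.round(v,4).tolist() for k,v in p.items()})
    for t in ["coupler","tank","cam_left_tip","dosing_cup","balm_jar","scrub_brush"]:
        print(t,[(np.round(b["bbox"]).tolist(),round(b["score"],2)) for b in boxes_of(t,c)])
E
```

```text
pics
{'time_s': 0.0, 'joint_positions': array([-0.04169937,  0.70705366, -0.02759575,  1.48498482,  0.02198629,
        0.95086917, -0.07552579]), 'qd': array([ 3.08024869e-04,  8.64679874e-04, -1.53872394e-03,  1.43428882e-03,
        4.12108523e-05, -6.27841416e-04, -2.10822481e-04]), 'effort': array([-3.35119905e-03, -8.83210659e+01,  1.23306759e+00, -2.36173260e+01,
        1.66974653e-02,  6.38553465e-03, -2.14882397e-05]), 'tool_pos': array([ 5.74754246e-01, -7.27725988e-06,  2.30859315e-01]), 'orientation': array([-3.46137743e-04,  7.07124614e-01,  7.07088767e-01, -3.69710949e-04]), 'force': array([ 0.37736296,  0.19501505, -0.38914048]), 'ft_torque': array([-0.00810812, -0.01526253, -0.01736321]), 'grasp_force': 0.0, 'grip_width': 0.08533098140961204}
scene {'fx': 611.6473, 'fy': 611.6473, 'cx': 311.3886, 'cy': 241.9442, 'view': [[0.7032, -0.7109, -0.012, -0.4534], [0.6117, 0.5962, 0.5199, -0.3386], [-0.3624, -0.373, 0.8541, -1.326], [0.0, 0.0, 0.0, 1.0]]}
coupler [([381.0, 327.0, 411.0, 386.0], 0.58)]
tank [([184.0, 121.0, 249.0, 183.0], 0.82), ([294.0, 239.0, 367.0, 311.0],
[... 450 characters left out ...]
376.0, 276.0], 0.96), ([162.0, 318.0, 242.0, 394.0], 0.83), ([380.0, 217.0, 394.0, 223.0], 0.68)]
cam_left_tip [([383.0, 216.0, 396.0, 222.0], 0.43)]
dosing_cup [([325.0, 196.0, 349.0, 219.0], 0.6)]
balm_jar [([408.0, 244.0, 435.0, 271.0], 0.89)]
scrub_brush []
wrist {'fx': 411.0876, 'fy': 411.0876, 'cx': 318.0318, 'cy': 243.9227, 'tool_from_camera': [[-0.0001, 0.9585, 0.2851, 0.0709], [1.0, 0.0001, -0.0001, 0.0002], [-0.0001, 0.2851, -0.9585, -0.142], [0.0, 0.0, 0.0, 1.0]]}
coupler []
tank [([229.0, 295.0, 380.0, 445.0], 0.72)]
cam_left_tip []
dosing_cup [([421.0, 456.0, 435.0, 460.0], 0.5)]
balm_jar []
scrub_brush [([229.0, 298.0, 378.0, 444.0], 0.75), ([422.0, 270.0, 579.0, 386.0], 0.57)]
```

View pics/scene0.png

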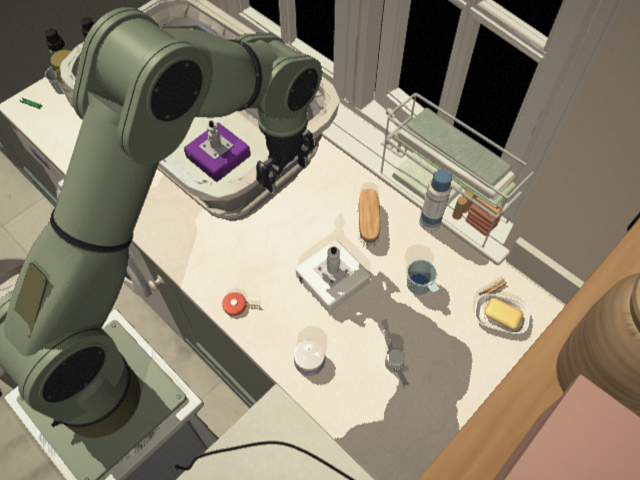

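View pics/side0.png

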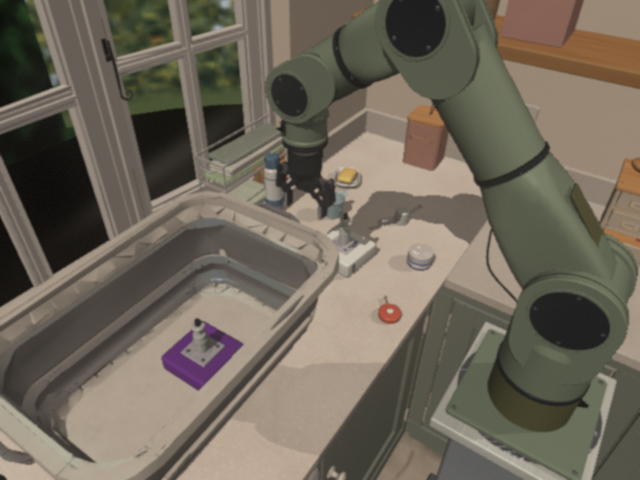

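```bash
cat > h.py <<'E'
from plant import *
import numpy as np, cv2
from scipy.spatial.transform import Rotation as R
def cam(c,o=None):
    p=camera_params(c)
    K=np.array([[p["fx"],0,p["cx"]],[0,p["fy"],p["cy"]],[0,0,1]])
    if "view" in p: T=np.linalg.inv(p["view"])
    else:
        o=o or get_obs(); w=o["orientation"]; A=np.eye(4); A[:3,:3]=R.from_quat([w[1],w[2],w[3],w[0]]).as_matrix(); A[:3,3]=o["tool_pos"]
        T=A@p["tool_from_camera"]
    return K,T
def onz(c,uv,z,o=None):
    K,T=cam(c,o); d=T[:3,:3]@(np.diag([1,-1,-1])@np.linalg.solve(K,[*uv,1])); s=(z-T[2,3])/d[2]
    return T[:3,3]+s*d
def proj(c,X,o=None):
    K,T=cam(c,o); q=np.diag([1,-1,-1])@(np.linalg.inv(T)@[*X,1])[:3]; q=K@q; return q[:2]/q[2]
E
python3 - <<'E'
from h import *
print({k:(np.array(v).tolist() if not hasattr(v,'shape') else v) for k,v in camera_params("scene").items() if k not in("view",)}.keys())
print("coupler top",onz("scene",(396,353),.044), "tips",onz("scene",(386,324),.035),onz("scene",(403,383),.035))
print("side coupler",onz("side",(404,215),.035))
for c,b in [("scene",(333,275)),("side",(352,252))]: print("tank",onz(c,b,.04))
for c,b in [("scene",(334,249)),("side",(345,215))]: print("plug",onz(c,b,.1435))
print("jar",onz("scene",(310,355),.03),"cup",onz("scene",(421,277),.04),"brush",onz("scene",(369,215),.03))
im=cv2.imread("pics/scene0.png")[220:400,280:460]; cv2.imwrite("pics/sc1.png",cv2.resize(im,None,fx=3.3,fy=3.3,interpolation=cv2.INTER_CUBIC))
E
```

```text
dict_keys(['fx', 'fy', 'cx', 'cy'])
coupler top [ 0.50736286 -0.39453111  0.044     ] tips [ 0.54715191 -0.33231831  0.035     ] [ 0.46990732 -0.44736993  0.035     ]
side coupler [ 0.49368645 -0.39422346  0.035     ]
tank [ 0.55227881 -0.16329221  0.04      ]
tank [ 0.52885385 -0.1529271   0.04      ]
plug [ 0.55927177 -0.15707498  0.1435    ]
plug [ 0.5629635  -0.16283041  0.1435    ]
jar [ 0.37733521 -0.26076277  0.03      ] cup [ 0.69169407 -0.31363012  0.04      ] brush [ 0.74226053 -0.10673696  0.03      ]
```

View pics/sc1.png

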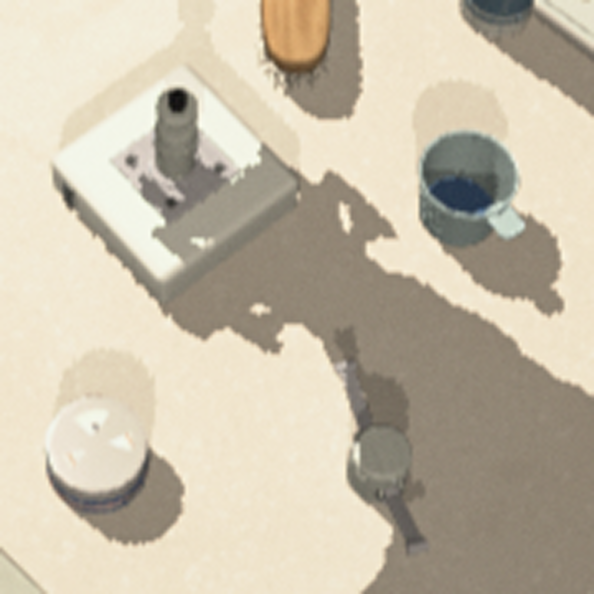

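The scene shows the white tank with the adapter (plug at (334,249)). The coupler stands upright at (396,357), its arms pointing toward (385,331) and (406,385). The purple tank in the basket is a look-alike. I'll move the wrist over the coupler.

```bash
python3 -c "
import plant;print({k:v for k,v in vars(plant).items() if isinstance(v,(int,float))}, [k for k in dir(plant) if not k.startswith('__')])"
R='{"twist":[0,0,0],"translation":[-0.038,-0.0075,-0.002],"hand":100}'
python3 -m jog '[{"twist":[0,0,0],"translation":[-0.038,-0.0075,-0.002],"hand":100},{"twist":[0,0,0],"translation":[-0.038,-0.0075,-0.002],"hand":100},{"twist":[0,0,0],"translation":[-0.038,-0.0075,-0.002],"hand":100},{"twist":[0,0,0],"translation":[-0.038,-0.0075,-0.002],"hand":100},{"twist":[0,0,0],"translation":[-0.038,-0.0075,-0.002],"hand":100}]'
python3 -m jog '[{"twist":[0,0,0],"translation":[-0.038,-0.0075,-0.002],"hand":100},{"twist":[0,0,0],"translation":[-0.038,-0.0075,-0.002],"hand":100},{"twist":[0,0,0],"translation":[-0.038,-0.0075,-0.002],"hand":100},{"twist":[0,0,0],"translation":[-0.038,-0.0075,-0.002],"hand":100},{"twist":[0,0,0],"translation":[-0.038,-0.0075,-0.002],"hand":100}]'
python3 -m jog '[{"twist":[0,0,0.118],"translation":[0,0,0],"hand":100},{"twist":[0,0,0.118],"translation":[0,0,0],"hand":100},{"twist":[0,0,0.118],"translation":[0,0,0],"hand":100},{"twist":[0,0,0.118],"translation":[0,0,0],"hand":100},{"twist":[0,0,0.118],"translation":[0,0,0],"hand":100}]'
python3 - <<'E'
from h import *
o=get_obs(); print(o)
im=snapshot("wrist"); cv2.imwrite("pics/w1.png",im[:,:,::-1])
for t in ["coupler","cam_left_tip","cam_right_tip"]: print(t,boxes_of(t,"wrist"))
E
```

```text
{'tcp_to_grasp': 0.0187} ['Unreachable', 'boxes_of', 'camera_params', 'get_obs', 'job_done', 'snapshot', 'tcp_to_grasp']
time_s: 1.47
tool_pos: [0.5368, -0.1918, 0.2415]
orientation: [0.0, 0.707, 0.707, 0.0]
force: [1.2, -0.1, -0.1]
grip_width: 0.0854
grasp_force: 0.0
time_s: 1.88
tool_pos: [0.4992, -0.3819, 0.2515]
orientation: [0.0, 0.707, 0.707, 0.0]
force: [0.5, 0.4, -0.1]
grip_width: 0.0854
grasp_force: 0.0
time_s: 2.3
tool_pos: [0.4999, -0.38, 0.2512]
orientation: [-0.0, 0.884, 0.468, -0.0]
force: [0.5, 0.2, -0.4]
grip_width: 0.0853
grasp_force: 0.0
{'time_s': 2.3, 'joint_positions': array([ 0.56031642,  0.77952107,  0.08905098,  1.23813319, -0.0692804 ,
        1.12699829,  0.05760374]), 'qd': array([-0.17483392,  0.01489826,  0.39656828,  0.00654698, -0.30956604,
       -0.001196  , -1.16419737]), 'effort': array([ 2.53876716e+00, -9.63078761e+01,  1.50133062e+00, -2.62875384e+01,
        1.05328359e+00, -1.51430169e-02,  3.87079999e+00]), 'tool_pos': array([ 0.49993803, -0.38004118,  0.25121947]), 'orientation': array([-6.48464459e-05,  8.83537483e-01,  4.68360450e-01, -2.96970922e-05]), 'force': array([ 0.54117493,  0.17410128, -0.4363122 ]), 'ft_torque': array([-0.05489112, -0.01750127,  0.00318368]), 'grasp_force': 0.0, 'grip_width': 0.0853092538076833}
coupler [{'bbox': [308.0, 137.0, 354.1, 296.4], 'score': 0.72}]
cam_left_tip [{'bbox': [319.9, 141.4, 337.6, 200.7], 'score': 0.85}]
cam_right_tip [{'bbox': [161.6, 0.0, 278.4, 43.8], 'score': 0.74}, {'bbox': [328.3, 246.9, 348.3, 299.3], 'score': 0.58}, {'bbox': [428.2, 0.6, 537.1, 64.2], 'score': 0.38}]
```

View pics/w1.png

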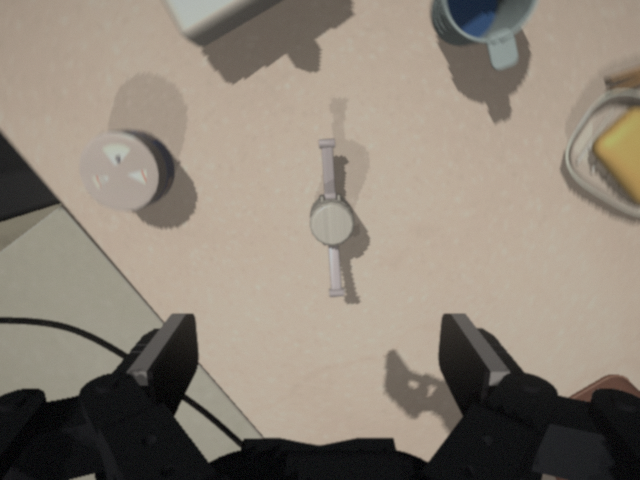

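The wrist view shows the coupler top at about (331,221), with arm ends at (327,141) and (337,295). The tool was still turning when the picture was taken, so I'll measure again settled and a bit closer.

```bash

python3 -m jog '[{"twist":[0,0,0],"translation":[0,0,0.025],"hand":100},{"twist":[0,0,0],"translation":[0,0,0.025],"hand":100},{"twist":[0,0,0],"translation":[0,0,0],"hand":100},{"twist":[0,0,0],"translation":[0,0,0],"hand":100},{"twist":[0,0,0],"translation":[0,0,0],"hand":100}]'
python3 - <<'E'
from h import *
o=get_obs(); print(o["tool_pos"],o["orientation"],abs(o["qd"]).max())
im=snapshot("wrist")
for t in ["coupler","cam_left_tip","cam_right_tip"]: print(t,boxes_of(t,"wrist"))
np.save("o2.npy",o,allow_pickle=True)
cv2.imwrite("pics/w2.png",cv2.resize(im[70:330,220:460,::-1],None,fx=2.3,fy=2.3,interpolation=cv2.INTER_CUBIC))
E
```

```text
time_s: 2.92
tool_pos: [0.5003, -0.3804, 0.2027]
orientation: [0.001, 0.882, 0.472, 0.0]
force: [-0.1, -0.3, 1.0]
grip_width: 0.0853
grasp_force: 0.0
[ 0.50030103 -0.38039006  0.20265842] [6.15713457e-04 8.81804886e-01 4.71613922e-01 2.69956106e-04] 0.010402364540919602
coupler [{'bbox': [305.0, 139.8, 358.8, 323.6], 'score': 0.78}]
cam_left_tip [{'bbox': [320.5, 141.1, 338.1, 213.0], 'score': 0.84}]
cam_right_tip [{'bbox': [327.8, 265.2, 350.2, 318.7], 'score': 0.67}]
```

View pics/w2.png

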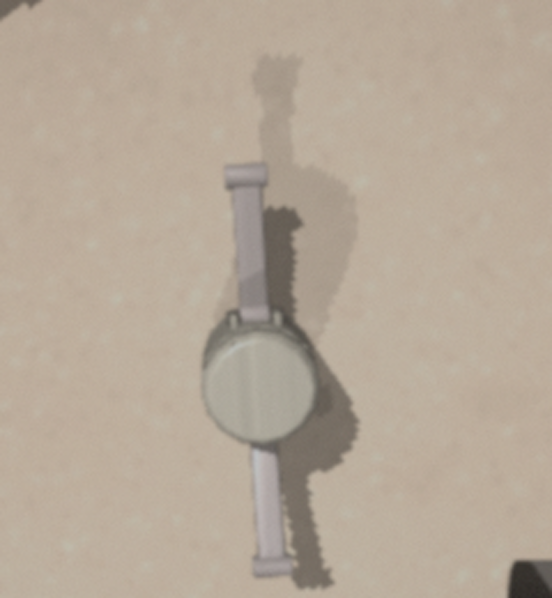

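```bash

python3 - <<'E'
from h import *
o=np.load("o2.npy",allow_pickle=True).item()
c=onz("wrist",(333,237.8),.044,o); e=onz("wrist",(333+24.3,237.8),.044,o); print("top",c,"r",np.linalg.norm(e-c))
for z in (.022,.035,.049,.06):
    a=onz("wrist",(327,145.7),z,o); b=onz("wrist",(337.8,316.5),z,o); d=a-b
    print(z,"mid",(a+b)/2,"span",np.linalg.norm(d),"ang",np.degrees(np.arctan2(d[1],d[0])))
w=o["orientation"]; M=R.from_quat([*w[1:],w[0]]).as_matrix(); print(M.round(4)); print("tool delta",M.T@(c-o["tool_pos"]))
print("tool x angle",np.degrees(np.arctan2(M[1,0],M[0,0])))
print(np.round(proj("wrist",[.5,-.39,.044],o)))
E
```

```text
top [ 0.50350418 -0.39849034  0.044     ] r 0.01846668667231586
0.022 mid [ 0.50128235 -0.40295645  0.022     ] span 0.14418713554694984 ang 60.34107746649807
0.035 mid [ 0.50286878 -0.39967741  0.035     ] span 0.13837853328312458 ang 60.34107746649806
0.049 mid [ 0.50457725 -0.39614614  0.049     ] span 0.13212311546054356 ang 60.34107746649806
0.06 mid [ 0.50591962 -0.39337157  0.06      ] span 0.12720814431422978 ang 60.3410774664981
[[ 5.552e-01  8.317e-01  1.100e-03]
 [ 8.317e-01 -5.552e-01 -8.000e-04]
 [-1.000e-04  1.300e-03 -1.000e+00]]
tool delta [-0.01325992  0.01250005  0.15867671]
tool x angle 56.27823148007947
[323. 231.]
```

```bash

python3 -m jog '[{"twist":[0,0,0],"translation":[-0.0133,0.0125,0],"hand":100},{"twist":[0,0,-0.071],"translation":[0,0,0],"hand":100},{"twist":[0,0,0],"translation":[0,0,0.035],"hand":100},{"twist":[0,0,0],"translation":[0,0,0.035],"hand":100},{"twist":[0,0,0],"translation":[0,0,0.035],"hand":100}]'
python3 -m jog '[{"twist":[0,0,0],"translation":[0,0,0.03],"hand":100},{"twist":[0,0,0],"translation":[0,0,0.03],"hand":100},{"twist":[0,0,0],"translation":[0,0,0.0257],"hand":100},{"twist":[0,0,0],"translation":[0,0,0],"hand":100},{"twist":[0,0,0],"translation":[0,0,0],"hand":100}]'
```

```text
time_s: 3.53
tool_pos: [0.5032, -0.3983, 0.0959]
orientation: [0.001, 0.865, 0.502, 0.0]
force: [1.7, -1.4, -0.3]
grip_width: 0.0854
grasp_force: 0.0
time_s: 3.95
tool_pos: [0.5029, -0.398, 0.0108]
orientation: [-0.0, 0.865, 0.502, -0.0]
force: [-0.1, -0.3, 1.0]
grip_width: 0.0853
grasp_force: 0.0
```

```bash

python3 -m jog '[{"twist":[0,0,0],"translation":[0,0,0],"hand":0},{"twist":[0,0,0],"translation":[0,0,0],"hand":0},{"twist":[0,0,0],"translation":[0,0,0],"hand":0},{"twist":[0,0,0],"translation":[0,0,0],"hand":0},{"twist":[0,0,0],"translation":[0,0,0],"hand":0}]' 100
python3 -m jog '[{"twist":[0,0,0],"translation":[0,0,0],"hand":0},{"twist":[0,0,0],"translation":[0,0,0],"hand":0},{"twist":[0,0,0],"translation":[0,0,0],"hand":0},{"twist":[0,0,0],"translation":[0,0,0],"hand":0},{"twist":[0,0,0],"translation":[0,0,0],"hand":0}]'
```

```text
time_s: 4.37
tool_pos: [0.5034, -0.3984, 0.0122]
orientation: [0.001, 0.865, 0.502, 0.0]
force: [-3.5, 3.1, 17.2]
grip_width: 0.0378
grasp_force: 99.8
time_s: 4.78
tool_pos: [0.5034, -0.3983, 0.0122]
orientation: [0.001, 0.865, 0.502, 0.0]
force: [-3.5, 2.6, 17.2]
grip_width: 0.0375
grasp_force: 99.8
```

```bash

python3 -m jog '[{"twist":[0,0,0],"translation":[0,0,-0.01],"hand":0},{"twist":[0,0,0],"translation":[0,0,-0.03],"hand":0},{"twist":[0,0,0],"translation":[0,0,-0.04],"hand":0},{"twist":[0,0,0],"translation":[0,0,-0.04],"hand":0},{"twist":[0,0,0],"translation":[0,0,-0.04],"hand":0}]'
python3 -m jog '[{"twist":[0,0,0],"translation":[0,0,-0.04],"hand":0},{"twist":[0,0,0],"translation":[0,0,0],"hand":0},{"twist":[0,0,0],"translation":[0,0,0],"hand":0},{"twist":[0,0,0],"translation":[0,0,0],"hand":0}]'
python3 - <<'E'
from h import *
for p in [(150,180),(235,215),(270,205),(330,110),(330,80)]: print("scene",p,onz("scene",p,.25).round(3))
for p in [(335,255),(330,230),(220,195),(250,380),(300,350)]: print("side",p,onz("side",p,.25).round(3))
print(get_obs()["joint_positions"].round(2))
E
```

```text
time_s: 5.2
tool_pos: [0.5026, -0.3978, 0.1732]
orientation: [0.0, 0.865, 0.502, -0.0]
force: [1.0, -0.8, -2.9]
grip_width: 0.0379
grasp_force: 101.0
time_s: 5.53
tool_pos: [0.5026, -0.3977, 0.2101]
orientation: [-0.0, 0.865, 0.502, -0.0]
force: [0.5, 0.1, -2.8]
grip_width: 0.0379
grasp_force: 101.3
scene (150, 180) [0.36  0.204 0.25 ]
scene (235, 215) [0.428 0.004 0.25 ]
scene (270, 205) [ 0.496 -0.029  0.25 ]
scene (330, 110) [0.777 0.066 0.25 ]
scene (330, 80) [0.847 0.133 0.25 ]
side (335, 255) [0.433 0.093 0.25 ]
side (330, 230) [0.487 0.029 0.25 ]
side (220, 195) [0.773 0.067 0.25 ]
side (250, 380) [0.378 0.422 0.25 ]
side (300, 350) [0.348 0.33  0.25 ]
[ 0.59  0.84  0.06  1.24 -0.05  1.06  0.14]
```

```bash

python3 -m jog '[{"twist":[0,0,0],"translation":[0.027,-0.0134,0],"hand":0},{"twist":[0,0,0],"translation":[0.027,-0.0134,0],"hand":0},{"twist":[0,0,0],"translation":[0.027,-0.0134,0],"hand":0},{"twist":[0,0,0],"translation":[0.027,-0.0134,0],"hand":0},{"twist":[0,0,0],"translation":[0.027,-0.0134,0],"hand":0}]'
python3 -m jog '[{"twist":[0,0,0],"translation":[0,0,0],"hand":0},{"twist":[0,0,0],"translation":[0,0,0],"hand":0},{"twist":[0,0,0],"translation":[0,0,0],"hand":0}]'
python3 - <<'E'
from h import *
o=get_obs(); print(o["tool_pos"],o["orientation"],abs(o["qd"]).max())
im=snapshot("wrist"); cv2.imwrite("pics/w3.png",im[:,:,::-1])
for t in ["coupler","tank","tank_plug","cam_left_tip","cam_right_tip"]: print(t,[(b["bbox"],round(b["score"],2)) for b in boxes_of(t,"wrist")])
np.save("o3.npy",o,allow_pickle=True)
for z in (.1295,.1435): print(proj("wrist",[.561,-.16,z],o))
a=snapshot("scene"); b=snapshot("side")
cv2.imwrite("pics/sc3.png",np.hstack([cv2.resize(a[180:330,270:400,::-1],(520,600),interpolation=cv2.INTER_CUBIC)])); cv2.imwrite("pics/sd3.png",b[:,:,::-1])
E
```

```text
time_s: 5.95
tool_pos: [0.5109, -0.2459, 0.2092]
orientation: [-0.001, 0.865, 0.502, -0.001]
force: [1.8, -0.7, -2.9]
grip_width: 0.0379
grasp_force: 101.4
time_s: 6.2
tool_pos: [0.5113, -0.2478, 0.2097]
orientation: [-0.001, 0.865, 0.502, -0.001]
force: [-0.9, -1.1, -2.0]
grip_width: 0.0379
grasp_force: 101.4
[ 0.51126875 -0.24784849  0.20970378] [-5.04309357e-04  8.64928561e-01  5.01894213e-01 -7.26982360e-04] 0.017917278957930986
coupler [([258.1, 123.0, 381.0, 445.7], 0.91)]
tank [([191.7, 0.7, 428.6, 194.9], 0.72)]
tank_plug [([193.4, 1.4, 427.6, 195.8], 0.61)]
cam_left_tip [([294.9, 127.1, 344.5, 289.1], 0.89), ([510.6, 125.1, 640.0, 247.7], 0.67)]
cam_right_tip [([307.4, 415.0, 334.7, 446.5], 0.91), ([149.4, 253.1, 236.8, 347.7], 0.37)]
[315.36004934  59.24517528]
[315.1277441   54.88591231]
```

View pics/w3.png

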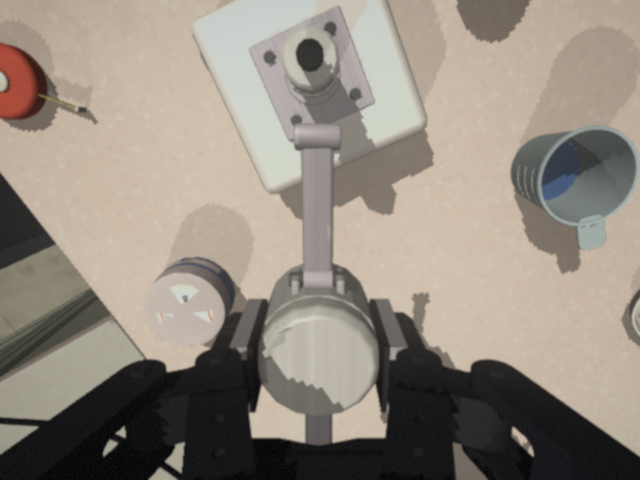

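```bash

python3 - <<'E'
from h import *
o=np.load("o3.npy",allow_pickle=True).item()
w=o["orientation"]; M=R.from_quat([*w[1:],w[0]]).as_matrix()
P={"holes":onz("wrist",(312.75,75.5),.055,o),"plug":onz("wrist",(309.5,54.5),.1435,o),"plug+8":onz("wrist",(309.5,54.5),.1515,o),"plug-8":onz("wrist",(309.5,54.5),.1355,o)}
P["couplertop"]=onz("wrist",(319,355),.2415,o)
for k,v in P.items(): print(k,v.round(4),"tool",(M.T@(v-o["tool_pos"])).round(4))
for h in [(269,59),(331,28),(355,94),(296,121)]: print(onz("wrist",h,.055,o).round(4))
im=cv2.imread("pics/w3.png"); 
cv2.imwrite("pics/w3c.png",np.hstack([cv2.resize(im[0:150,240:390],(400,400),interpolation=3),cv2.resize(im[260:430,235:405],(400,400),interpolation=3)]))
# plug in static cams
a=cv2.imread("pics/sd3.png")[180:300,300:420]; s=cv2.imread("pics/sc3.png")
cv2.imwrite("pics/mix.png",np.hstack([cv2.resize(s,(390,450)),cv2.resize(a,(400,450),interpolation=3)]))
E
```

```text
holes [ 0.5589 -0.1589  0.055 ] tool [ 0.1009 -0.0025  0.1546]
plug [ 0.5588 -0.1586  0.1435] tool [ 0.1012 -0.0029  0.0661]
plug+8 [ 0.5584 -0.1596  0.1515] tool [ 0.1    -0.0028  0.0581]
plug-8 [ 0.5592 -0.1575  0.1355] tool [ 0.1023 -0.0031  0.0741]
couplertop [ 0.5141 -0.2457  0.2415] tool [ 0.0032  0.0013 -0.0318]
[ 0.5388 -0.1357  0.055 ]
[ 0.5836 -0.1399  0.055 ]
[ 0.578  -0.1833  0.055 ]
[ 0.5343 -0.1785  0.055 ]
```

View pics/w3c.png

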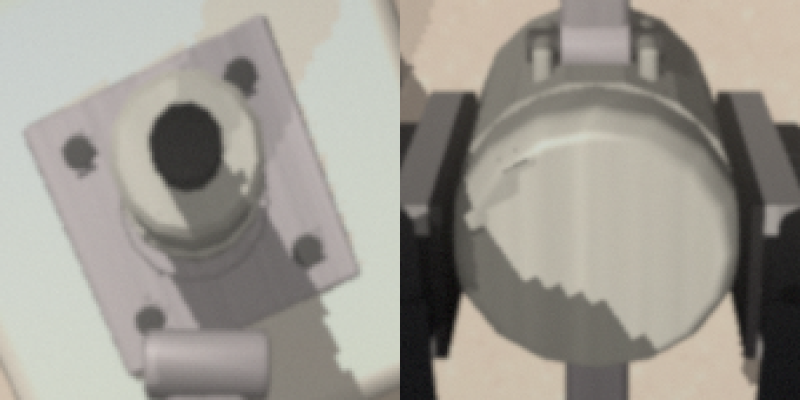

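View pics/mix.png

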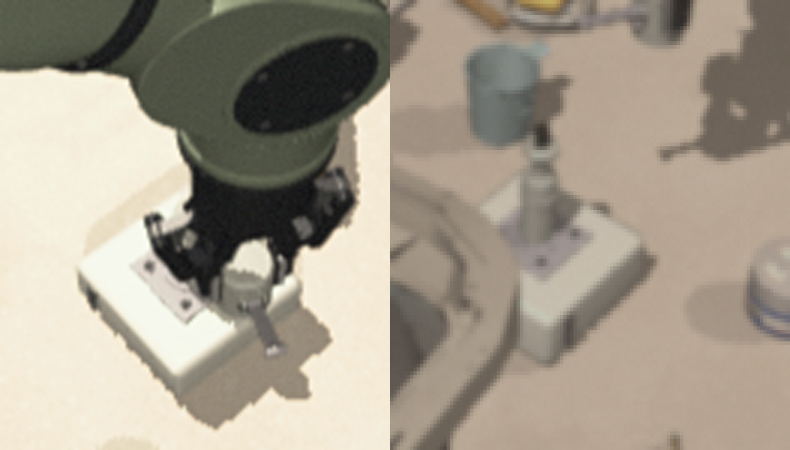

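The plug top is at (309.5,54.5) and the plate holes agree with it. The coupler in the hand appears about 1.4 mm off in tool y, which suggests camera bias. I'll take a second view turned 90° to cancel the bias.

```bash

python3 -m jog '[{"twist":[0,0,-0.12],"translation":[0,0,0],"hand":0},{"twist":[0,0,-0.12],"translation":[0,0,0],"hand":0},{"twist":[0,0,-0.12],"translation":[0,0,0],"hand":0},{"twist":[0,0,-0.12],"translation":[0,0,0],"hand":0},{"twist":[0,0,-0.12],"translation":[0,0,0],"hand":0}]' >/dev/null
python3 -m jog '[{"twist":[0,0,-0.12],"translation":[0,0,0],"hand":0},{"twist":[0,0,-0.12],"translation":[0,0,0],"hand":0},{"twist":[0,0,-0.12],"translation":[0,0,0],"hand":0},{"twist":[0,0,-0.12],"translation":[0,0,0],"hand":0},{"twist":[0,0,-0.12],"translation":[0,0,0],"hand":0}]' >/dev/null
python3 -m jog '[{"twist":[0,0,-0.12],"translation":[0,0,0],"hand":0},{"twist":[0,0,-0.12],"translation":[0,0,0],"hand":0},{"twist":[0,0,-0.12],"translation":[0,0,0],"hand":0},{"twist":[0,0,-0.01],"translation":[0,0,0],"hand":0}]'
python3 -m jog '[{"twist":[0,0,0],"translation":[-0.0245,0.026,0],"hand":0},{"twist":[0,0,0],"translation":[-0.0245,0.026,0],"hand":0},{"twist":[0,0,0],"translation":[-0.0245,0.026,0],"hand":0},{"twist":[0,0,0],"translation":[-0.0245,0.026,0],"hand":0},{"twist":[0,0,0],"translation":[0,0,0],"hand":0}]'
python3 -m jog '[{"twist":[0,0,0],"translation":[0,0,0],"hand":0},{"twist":[0,0,0],"translation":[0,0,0],"hand":0},{"twist":[0,0,0],"translation":[0,0,0],"hand":0}]'
python3 - <<'E'
from h import *
o=get_obs(); print(o["tool_pos"],o["orientation"],abs(o["qd"]).max(), o["joint_positions"].round(2))
im=snapshot("wrist"); cv2.imwrite("pics/w4f.png",im[:,:,::-1]); np.save("o4.npy",o,allow_pickle=True)
cv2.imwrite("pics/w4.png",np.hstack([cv2.resize(im[0:150,240:390,::-1],(400,400),interpolation=3),cv2.resize(im[260:430,235:405,::-1],(400,400),interpolation=3)]))
E
```

```text
time_s: 7.77
tool_pos: [0.5116, -0.2479, 0.2105]
orientation: [-0.0, 0.254, 0.967, 0.0]
force: [-1.4, -0.3, -2.3]
grip_width: 0.0376
grasp_force: 101.4
time_s: 8.18
tool_pos: [0.6534, -0.202, 0.2097]
orientation: [0.001, 0.257, 0.966, 0.002]
force: [-1.3, 0.2, -3.2]
grip_width: 0.0378
grasp_force: 101.5
time_s: 8.43
tool_pos: [0.6477, -0.2067, 0.2107]
orientation: [-0.0, 0.258, 0.966, -0.0]
force: [0.6, -0.7, -2.5]
grip_width: 0.0378
grasp_force: 101.5
[ 0.6476977  -0.20669147  0.21071416] [-2.21771362e-04  2.58098745e-01  9.66118459e-01 -3.35360175e-04] 0.006960809821580541 [ 0.4   0.92 -0.37  1.05  0.31  1.22  1.11]
```

View pics/w4.png

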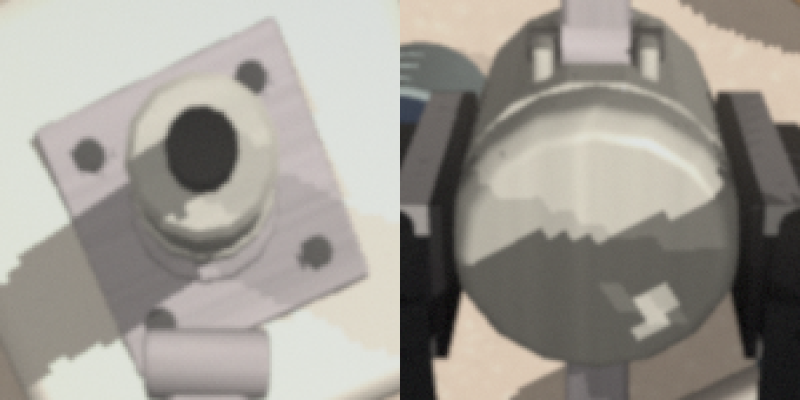

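```bash

python3 - <<'E'
from h import *
O=[np.load(f"o{i}.npy",allow_pickle=True).item() for i in (3,4)]
def solve(uvs,z):
    A=[];y=[]
    for o,uv in zip(O,uvs):
        w=o["orientation"]; M=R.from_quat([*w[1:],w[0]]).as_matrix()
        p=onz("wrist",uv,z,o); A.append(np.hstack([np.eye(2),M[:2,:2]])); y.append(p[:2])
    return np.linalg.solve(np.vstack(A),np.hstack(y))
print("plug",solve([(309.75,54.75),(315.75,56.1)],.1435).round(4))
f=lambda x,y:(240+x/2.667,y/2.667)
h3=[(79,153),(240,75),(307,249),(151,320)];h4=[(88,155),(251,77),(316,250),(161,322)]
m=lambda h:f(*np.mean(h,0))
print("holes",solve([m(h3),m(h4)],.055).round(4))
E
```

```text
plug [ 0.5586 -0.1569 -0.0012 -0.0011]
holes [ 0.5585 -0.1571 -0.0007 -0.0009]
```

```bash

python3 - <<'E'
from h import *
for i in (3,4):
    o=np.load(f"o{i}.npy",allow_pickle=True).item(); w=o["orientation"]; M=R.from_quat([*w[1:],w[0]]).as_matrix()
    for uv in [(319.5,356),(319.5,364)]:
        p=onz("wrist",uv,o["tool_pos"][2]-.0122+.044,o); print(i,uv,(M.T@(p-o["tool_pos"])).round(4))
    for X in [(0,0,-.0318),(0,.0185,-.0318),(0,-.0185,-.0318),(.0185,0,-.0318),(-.0185,0,-.0318)]: print(X,proj("wrist",M@X+o["tool_pos"],o).round(1))
o=get_obs(); w=o["orientation"]; M=R.from_quat([*w[1:],w[0]]).as_matrix(); A=np.array([.5586,-.157,o["tool_pos"][2]])
print("delta tool",M.T@(A-o["tool_pos"]),o["tool_pos"]); print("x ang",np.degrees(np.arctan2(M[1,0],M[0,0])))
E
```

```text
3 (319.5, 356) [ 0.0031 -0.0009 -0.0318]
3 (319.5, 364) [ 0.0003 -0.0008 -0.0318]
(0, 0, -0.0318) [322.3 364.9]
(0, 0.0185, -0.0318) [382.6 364.9]
(0, -0.0185, -0.0318) [261.9 365. ]
(0.0185, 0, -0.0318) [322.4 309.9]
(-0.0185, 0, -0.0318) [322.1 415.6]
4 (319.5, 356) [ 0.0031 -0.0009 -0.0318]
4 (319.5, 364) [ 0.0003 -0.0008 -0.0318]
(0, 0, -0.0318) [322.3 364.9]
(0, 0.0185, -0.0318) [382.6 364.9]
(0, -0.0185, -0.0318) [261.9 365. ]
(0.0185, 0, -0.0318) [322.4 309.9]
(-0.0185, 0, -0.0318) [322.1 415.6]
delta tool [ 1.02074101e-01 -1.33793999e-03  2.31088632e-06] [ 0.64775313 -0.20672556  0.21090597]
x ang 150.09824918435314
```

```bash

python3 -m jog '[{"twist":[0,0,0],"translation":[0.0254,-0.0003,0],"hand":0},{"twist":[0,0,0],"translation":[0.0254,-0.0003,0],"hand":0},{"twist":[0,0,0],"translation":[0.0254,-0.0003,0],"hand":0},{"twist":[0,0,0],"translation":[0.0252,-0.0004,0],"hand":0},{"twist":[0,0,0],"translation":[0,0,0.01],"hand":0}]' 
python3 -m jog '[{"twist":[0,0,0],"translation":[0,0,0.02],"hand":0},{"twist":[0,0,0],"translation":[0,0,0.015],"hand":0},{"twist":[0,0,0],"translation":[0,0,0.007],"hand":0},{"twist":[0,0,0],"translation":[0,0,0],"hand":0},{"twist":[0,0,0],"translation":[0,0,0],"hand":0}]' 
python3 - <<'E'
from h import *
o=get_obs(); print(o["tool_pos"],o["orientation"],o["force"],abs(o["qd"]).max())
E
```

```text
time_s: 8.9
tool_pos: [0.557, -0.1556, 0.2029]
orientation: [0.001, 0.257, 0.966, -0.0]
force: [1.3, 0.9, -1.9]
grip_width: 0.0375
grasp_force: 101.5
time_s: 9.32
tool_pos: [0.5598, -0.157, 0.1591]
orientation: [0.0, 0.257, 0.966, -0.0]
force: [0.3, 0.1, -2.4]
grip_width: 0.0376
grasp_force: 101.4
[ 0.55983963 -0.15701751  0.15909278] [ 1.06393512e-04  2.57352482e-01  9.66317592e-01 -1.73462062e-05] [ 0.29519684  0.14695696 -2.44615338] 0.014018807870385768
```

```bash

python3 -m jog '[{"twist":[0,0,0],"translation":[0,0,0.002],"hand":0},{"twist":[0,0,0],"translation":[0,0,0.002],"hand":0},{"twist":[0,0,0],"translation":[0,0,0.002],"hand":0},{"twist":[0,0,0],"translation":[0,0,0.002],"hand":0},{"twist":[0,0,0],"translation":[0,0,0.002],"hand":0}]' 
python3 -m jog '[{"twist":[0,0,0],"translation":[0,0,0.002],"hand":0},{"twist":[0,0,0],"translation":[0,0,0.002],"hand":0},{"twist":[0,0,0],"translation":[0,0,0.002],"hand":0},{"twist":[0,0,0],"translation":[0,0,0],"hand":0},{"twist":[0,0,0],"translation":[0,0,0],"hand":0}]'
```

```text
time_s: 9.73
tool_pos: [0.5598, -0.1567, 0.1485]
orientation: [0.0, 0.257, 0.966, -0.0]
force: [0.0, 0.3, -2.3]
grip_width: 0.0376
grasp_force: 101.4
time_s: 10.15
tool_pos: [0.5595, -0.1567, 0.1423]
orientation: [-0.0, 0.257, 0.966, -0.0]
force: [-2.6, 0.8, -3.0]
grip_width: 0.0374
grasp_force: 101.5
```

```bash

python3 -m jog '[{"twist":[0,0,0],"translation":[0,0,0.002],"hand":0},{"twist":[0,0,0],"translation":[0,0,0.002],"hand":0},{"twist":[0,0,0],"translation":[0,0,0],"hand":0},{"twist":[0,0,0],"translation":[0,0,0],"hand":0}]'
```

```text
time_s: 10.48
tool_pos: [0.5595, -0.1567, 0.1383]
orientation: [-0.0, 0.257, 0.966, -0.0]
force: [-5.4, 0.2, -5.4]
grip_width: 0.0378
grasp_force: 101.4
```

```bash

python3 -m jog '[{"twist":[0,0,0],"translation":[0.0009,-0.0005,0],"hand":0},{"twist":[0,0,0],"translation":[0,0,0],"hand":0},{"twist":[0,0,0],"translation":[0,0,0],"hand":0}]'
```

```text
time_s: 10.73
tool_pos: [0.5592, -0.1567, 0.1388]
orientation: [0.001, 0.257, 0.966, 0.0]
force: [0.8, 0.8, -1.6]
grip_width: 0.0377
grasp_force: 101.4
```

```bash

python3 -m jog '[{"twist":[0,0,0],"translation":[0,0,0.002],"hand":0},{"twist":[0,0,0],"translation":[0,0,0.001],"hand":0},{"twist":[0,0,0],"translation":[0,0,0],"hand":0},{"twist":[0,0,0],"translation":[0,0,0],"hand":0}]'
```

```text
time_s: 11.07
tool_pos: [0.5588, -0.1567, 0.1355]
orientation: [-0.0, 0.257, 0.966, 0.0]
force: [1.2, 0.8, -1.8]
grip_width: 0.0375
grasp_force: 101.4
```

```bash

python3 -m jog '[{"twist":[0,0,0],"translation":[0,0,0.0015],"hand":0},{"twist":[0,0,0],"translation":[0,0,0.0015],"hand":0},{"twist":[0,0,0],"translation":[0,0,0.001],"hand":0},{"twist":[0,0,0],"translation":[0,0,0.001],"hand":0},{"twist":[0,0,0],"translation":[0,0,0],"hand":0}]'
python3 -m jog '[{"twist":[0,0,0],"translation":[0,0,0.0015],"hand":0},{"twist":[0,0,0],"translation":[0,0,0.0015],"hand":0},{"twist":[0,0,0],"translation":[0,0,0.001],"hand":0},{"twist":[0,0,0],"translation":[0,0,0.001],"hand":0},{"twist":[0,0,0],"translation":[0,0,0],"hand":0}]'
```

```text
time_s: 11.48
tool_pos: [0.5587, -0.1567, 0.1303]
orientation: [-0.0, 0.257, 0.966, -0.0]
force: [-0.0, -0.2, -1.9]
grip_width: 0.0375
grasp_force: 101.4
time_s: 11.9
tool_pos: [0.5588, -0.1567, 0.1256]
orientation: [0.0, 0.257, 0.966, -0.0]
force: [-0.6, -0.7, 0.4]
grip_width: 0.0379
grasp_force: 102.1
```

```bash

python3 -m jog '[{"twist":[0,0,0],"translation":[0,0,0.0015],"hand":0},{"twist":[0,0,0],"translation":[0,0,0.0015],"hand":0},{"twist":[0,0,0],"translation":[0,0,0.001],"hand":0},{"twist":[0,0,0],"translation":[0,0,0.001],"hand":0},{"twist":[0,0,0],"translation":[0,0,0],"hand":0}]'
```

```text
time_s: 12.32
tool_pos: [0.5589, -0.1567, 0.1206]
orientation: [0.0, 0.257, 0.966, -0.0]
force: [-0.8, 0.3, 3.8]
grip_width: 0.0377
grasp_force: 102.4
```

```bash

python3 -m jog '[{"twist":[0,0,0],"translation":[0,0,0.001],"hand":0},{"twist":[0,0,0],"translation":[0,0,0.001],"hand":0},{"twist":[0,0,0],"translation":[0,0,0.001],"hand":0},{"twist":[0,0,0],"translation":[0,0,0.001],"hand":0},{"twist":[0,0,0],"translation":[0,0,0],"hand":0}]' 120
```

```text
time_s: 12.73
tool_pos: [0.5589, -0.1567, 0.1168]
orientation: [0.0, 0.257, 0.966, -0.0]
force: [-1.4, 1.2, 6.5]
grip_width: 0.0375
grasp_force: 119.3
```

```bash

python3 -m jog '[{"twist":[0,0,0],"translation":[0,0,0.001],"hand":0},{"twist":[0,0,0],"translation":[0,0,0.001],"hand":0},{"twist":[0,0,0],"translation":[0,0,0],"hand":0}]'
```

```text
time_s: 12.98
tool_pos: [0.5589, -0.1567, 0.1149]
orientation: [0.0, 0.257, 0.966, -0.0]
force: [-2.1, 0.8, 7.1]
grip_width: 0.0379
grasp_force: 119.5
```

```bash

python3 -m jog '[{"twist":[0,0,0],"translation":[0,0,0.0005],"hand":0},{"twist":[0,0,0],"translation":[0,0,0.0005],"hand":0},{"twist":[0,0,0],"translation":[0,0,0],"hand":0}]'
```

```text
time_s: 13.23
tool_pos: [0.559, -0.1567, 0.1145]
orientation: [0.0, 0.257, 0.966, -0.0]
force: [-6.2, 0.5, 21.0]
grip_width: 0.0376
grasp_force: 121.0
```

```bash

python3 -m jog '[{"twist":[0,0,0],"translation":[0,0,0],"hand":0},{"twist":[0,0,0],"translation":[0,0,0],"hand":0},{"twist":[0,0,0],"translation":[0,0,0],"hand":0},{"twist":[0,0,0],"translation":[0,0,0],"hand":0}]'
```

```text
time_s: 13.57
tool_pos: [0.559, -0.1567, 0.1145]
orientation: [0.0, 0.257, 0.966, -0.0]
force: [-5.7, 0.6, 20.7]
grip_width: 0.0378
grasp_force: 121.0
```

The push stopped with 21 N, but the side force rose at the same time, so it may be a wedge and not the bottom. I'll relieve the side load and check.

```bash

python3 -m jog '[{"twist":[0,0,0],"translation":[0.0005,-0.0003,0],"hand":0},{"twist":[0,0,0],"translation":[0.0004,-0.0002,0],"hand":0},{"twist":[0,0,0],"translation":[0,0,0],"hand":0}]'
python3 -c "
from h import *
o=get_obs();print(o['ft_torque'],o['tool_pos'],o['orientation'])"
```

```text
time_s: 13.82
tool_pos: [0.5589, -0.1568, 0.1145]
orientation: [0.002, 0.257, 0.966, 0.0]
force: [1.1, 0.1, 14.4]
grip_width: 0.0376
grasp_force: 120.1
[ 0.04360814 -0.32035426  0.02137118] [ 0.55886871 -0.15675617  0.11454662] [1.52813380e-03 2.56990620e-01 9.66412667e-01 2.05751730e-04]
```

```bash

python3 -m jog '[{"twist":[0,0,0],"translation":[0,0,0.0003],"hand":0},{"twist":[0,0,0],"translation":[0,0,0],"hand":0}]'
python3 -c "
from h import *
o=get_obs();print(o['ft_torque'],o['tool_pos'],o['orientation'])"
```

```text
time_s: 13.98
tool_pos: [0.5589, -0.1567, 0.1145]
orientation: [0.002, 0.257, 0.966, 0.0]
force: [-0.1, 0.4, 21.0]
grip_width: 0.0373
grasp_force: 121.0
[0.06696313 0.03991837 0.00726283] [ 0.55888572 -0.15674152  0.11453988] [1.57830607e-03 2.57025315e-01 9.66403369e-01 1.59020860e-04]
```

```bash
python3 - <<'E'
from h import *
for c in ("scene","side"):
    for n,z in (("plate",.055),("plug-8",.1355),("plug0",.1435),("plug+8",.1515)): print(c,n,proj(c,[.5586,-.157,z]).round(1))
    for p in [(0.5388,-0.1357),(0.5836,-0.1399),(0.578,-.1833),(.5343,-.1785)]: print(proj(c,[p[0]-.0004,p[1]+.0019,.055]).round(1))
E
```

```text
scene plate [333.  268.6]
scene plug-8 [333.7 251. ]
scene plug0 [333.8 249.2]
scene plug+8 [333.8 247.3]
[319.8 267.9]
[334.4 257.1]
[346.3 269.9]
[331.8 280.5]
side plate [343.7 242.9]
side plug-8 [345.1 219.1]
side plug0 [345.2 216.7]
side plug+8 [345.4 214.2]
[345.5 250.2]
[332.3 243.2]
[342.6 235.8]
[355.3 242.5]
```

Both checks fit a true bottom: side force and torque are near zero with a rigid 21 N stop, and the side view puts the plug about 6–7 mm high. Next I'll let go, rise, and turn 90° so the fingers stand over the arms.

```bash

python3 -m jog '[{"twist":[0,0,0],"translation":[0,0,-0.0005],"hand":0},{"twist":[0,0,0],"translation":[0,0,0],"hand":100},{"twist":[0,0,0],"translation":[0,0,0],"hand":100},{"twist":[0,0,0],"translation":[0,0,0],"hand":100},{"twist":[0,0,0],"translation":[0,0,0],"hand":100}]' 25
python3 -m jog '[{"twist":[0,0,0],"translation":[0,0,0],"hand":100},{"twist":[0,0,0],"translation":[0,0,0],"hand":100},{"twist":[0,0,0],"translation":[0,0,0],"hand":100}]'
```

```text
time_s: 14.4
tool_pos: [0.5576, -0.1567, 0.1136]
orientation: [-0.0, 0.257, 0.966, -0.0]
force: [-0.2, 0.7, 0.1]
grip_width: 0.0833
grasp_force: 0.0
time_s: 14.65
tool_pos: [0.5577, -0.1567, 0.1137]
orientation: [-0.0, 0.257, 0.966, 0.0]
force: [-0.2, 0.2, -0.4]
grip_width: 0.0851
grasp_force: 0.0
```

```bash

python3 -m jog '[{"twist":[0,0,0],"translation":[0,0,-0.01],"hand":100},{"twist":[0,0,0],"translation":[0,0,-0.02],"hand":100},{"twist":[0,0,0],"translation":[0,0,-0.02],"hand":100},{"twist":[0,0,0],"translation":[0,0,-0.02],"hand":100},{"twist":[0,0,0],"translation":[0,0,-0.02],"hand":100}]'
python3 -m jog '[{"twist":[0,0,0.12],"translation":[0,0,0],"hand":100},{"twist":[0,0,0.12],"translation":[0,0,0],"hand":100},{"twist":[0,0,0.12],"translation":[0,0,0],"hand":100},{"twist":[0,0,0.12],"translation":[0,0,0],"hand":100},{"twist":[0,0,0.12],"translation":[0,0,0],"hand":100}]' >/dev/null
python3 -m jog '[{"twist":[0,0,0.12],"translation":[0,0,0],"hand":100},{"twist":[0,0,0.12],"translation":[0,0,0],"hand":100},{"twist":[0,0,0.12],"translation":[0,0,0],"hand":100},{"twist":[0,0,0.12],"translation":[0,0,0],"hand":100},{"twist":[0,0,0.12],"translation":[0,0,0],"hand":100}]' >/dev/null
python3 -m jog '[{"twist":[0,0,0.12],"translation":[0,0,0],"hand":100},{"twist":[0,0,0.12],"translation":[0,0,0],"hand":100},{"twist":[0,0,0.12],"translation":[0,0,0],"hand":100},{"twist":[0,0,0.01],"translation":[0,0,0],"hand":100},{"twist":[0,0,0],"translation":[0,0,0],"hand":100}]'
python3 -m jog '[{"twist":[0,0,0],"translation":[0,0,0],"hand":100},{"twist":[0,0,0],"translation":[0,0,0],"hand":100},{"twist":[0,0,0],"translation":[0,0,0],"hand":100}]'
python3 - <<'E'
from h import *
o=get_obs(); print(o["tool_pos"],o["orientation"],o["joint_positions"].round(2)); np.save("o5.npy",o,allow_pickle=True)
im=snapshot("wrist"); b=snapshot("side"); a=snapshot("scene")
for t in ["coupler","cam_left_tip","cam_right_tip"]:
  for c in ("wrist","side","scene"): print(t,c,[(np.round(b_["bbox"],1).tolist(),round(b_["score"],2)) for b_ in boxes_of(t,c)])
cv2.imwrite("pics/w5.png",np.hstack([cv2.resize(im[...,::-1],(440,330)),cv2.resize(b[150:270,290:420,::-1],(357,330),interpolation=3)]))
E
```

```text
time_s: 15.07
tool_pos: [0.5577, -0.1566, 0.2056]
orientation: [0.0, 0.257, 0.966, 0.0]
force: [0.6, 0.1, 0.5]
grip_width: 0.0856
grasp_force: 0.0
time_s: 16.32
tool_pos: [0.5578, -0.1564, 0.2043]
orientation: [-0.0, 0.864, 0.503, 0.0]
force: [0.2, 0.4, -0.5]
grip_width: 0.0855
grasp_force: 0.0
time_s: 16.57
tool_pos: [0.5577, -0.1568, 0.2039]
orientation: [-0.0, 0.864, 0.503, 0.0]
force: [0.0, -0.3, -0.5]
grip_width: 0.0854
grasp_force: 0.0
[ 0.55771059 -0.15676844  0.20388121] [-8.84024442e-05  8.64411916e-01  5.02784277e-01  5.44230613e-05] [ 0.17  0.75  0.09  1.51 -0.08  0.89 -0.23]
coupler wrist [([185.9, 214.0, 454.8, 301.1], 0.66)]
coupler side [([333.9, 200.2, 359.0, 240.2], 0.56)]
coupler scene [([301.8, 240.3, 366.2, 267.3], 0.7)]
cam_left_tip wrist [([190.5, 247.7, 286.0, 272.9], 0.59)]
cam_left_tip side []
cam_left_tip scene [([302.4, 257.4, 325.6, 264.8], 0.68)]
cam_right_tip wrist [([357.0, 245.2, 459.8, 280.8], 0.97)]
cam_right_tip side [([331.1, 200.4, 336.2, 211.2], 0.62), ([409.2, 244.0, 434.0, 268.6], 0.56)]
cam_right_tip scene [([342.8, 239.4, 364.1, 249.8], 0.61)]
```

View pics/w5.png

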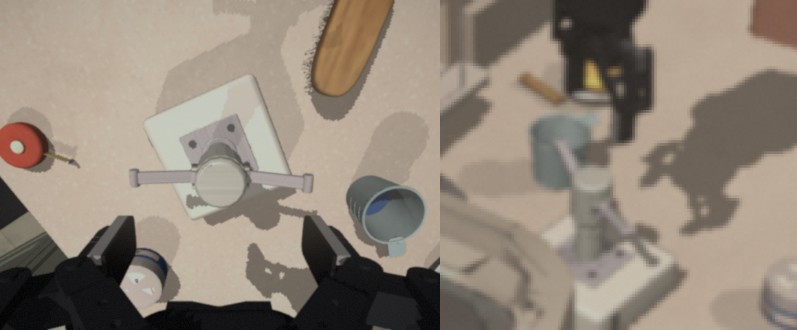

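Coupler sits upright on the adapter, arms still raised: in the wrist half the ends are at (135,178) and (308,183), in line with the finger closing direction. Going down on the arms.

```bash

python3 -m jog '[{"twist":[0,0,0],"translation":[0.0002,0.0009,0.015],"hand":100},{"twist":[0,0,0],"translation":[0,0,0.02],"hand":100},{"twist":[0,0,0],"translation":[0,0,0.015],"hand":100},{"twist":[0,0,0],"translation":[0,0,0.004],"hand":100},{"twist":[0,0,0],"translation":[0,0,0],"hand":100}]'
python3 -m jog '[{"twist":[0,0,0],"translation":[0,0,0.003],"hand":100},{"twist":[0,0,0],"translation":[0,0,0.003],"hand":100},{"twist":[0,0,0],"translation":[0,0,0.003],"hand":100},{"twist":[0,0,0],"translation":[0,0,0.003],"hand":100},{"twist":[0,0,0],"translation":[0,0,0],"hand":100}]'
```

```text
time_s: 17.58
tool_pos: [0.5583, -0.1569, 0.1491]
orientation: [-0.001, 0.865, 0.502, -0.001]
force: [1.7, 0.9, -0.2]
grip_width: 0.0857
grasp_force: 0.0
time_s: 18.0
tool_pos: [0.5585, -0.1569, 0.1374]
orientation: [-0.0, 0.865, 0.502, -0.0]
force: [-0.2, 0.2, 0.3]
grip_width: 0.0856
grasp_force: 0.0
```

```bash

python3 -m jog '[{"twist":[0,0,0],"translation":[0,0,0.0025],"hand":100},{"twist":[0,0,0],"translation":[0,0,0.0025],"hand":100},{"twist":[0,0,0],"translation":[0,0,0.0025],"hand":100},{"twist":[0,0,0],"translation":[0,0,0.0025],"hand":100},{"twist":[0,0,0],"translation":[0,0,0],"hand":100}]'
```

```text
time_s: 18.42
tool_pos: [0.5584, -0.1569, 0.1272]
orientation: [-0.0, 0.865, 0.502, -0.0]
force: [-0.1, 0.3, 0.1]
grip_width: 0.0851
grasp_force: 0.1
```

```bash

python3 -m jog '[{"twist":[0,0,0],"translation":[0,0,0.0025],"hand":100},{"twist":[0,0,0],"translation":[0,0,0.0025],"hand":100},{"twist":[0,0,0],"translation":[0,0,0],"hand":100}]'
```

```text
time_s: 18.67
tool_pos: [0.5587, -0.157, 0.1225]
orientation: [0.0, 0.865, 0.502, 0.0]
force: [0.4, -0.4, 1.2]
grip_width: 0.0852
grasp_force: 0.3
```

```bash

python3 -m jog '[{"twist":[0,0,0],"translation":[0,0,0.002],"hand":100},{"twist":[0,0,0],"translation":[0,0,0.002],"hand":100},{"twist":[0,0,0],"translation":[0,0,0.002],"hand":100},{"twist":[0,0,0],"translation":[0,0,0],"hand":100}]'
```

```text
time_s: 19.0
tool_pos: [0.5585, -0.1569, 0.1164]
orientation: [-0.0, 0.865, 0.502, -0.0]
force: [-0.4, 0.4, 1.0]
grip_width: 0.0851
grasp_force: 0.1
```

```bash

python3 -m jog '[{"twist":[0,0,0],"translation":[0,0,0.002],"hand":100},{"twist":[0,0,0],"translation":[0,0,0.002],"hand":100},{"twist":[0,0,0],"translation":[0,0,0.002],"hand":100},{"twist":[0,0,0],"translation":[0,0,0],"hand":100}]'
```

```text
time_s: 19.33
tool_pos: [0.5585, -0.1569, 0.1104]
orientation: [-0.0, 0.865, 0.502, -0.0]
force: [1.3, 0.1, 2.7]
grip_width: 0.0857
grasp_force: 0.8
```

```bash

python3 -m jog '[{"twist":[0,0,0],"translation":[0,0,0.002],"hand":100},{"twist":[0,0,0],"translation":[0,0,0.002],"hand":100},{"twist":[0,0,0],"translation":[0,0,0.002],"hand":100},{"twist":[0,0,0],"translation":[0,0,0],"hand":100}]'
```

```text
time_s: 19.67
tool_pos: [0.5585, -0.1569, 0.1044]
orientation: [-0.0, 0.865, 0.502, -0.0]
force: [0.3, -0.1, 2.1]
grip_width: 0.0853
grasp_force: 0.9
```

```bash

python3 -m jog '[{"twist":[0,0,0],"translation":[0,0,0.002],"hand":100},{"twist":[0,0,0],"translation":[0,0,0.002],"hand":100},{"twist":[0,0,0],"translation":[0,0,0.002],"hand":100},{"twist":[0,0,0],"translation":[0,0,0],"hand":100}]'
```

```text
time_s: 20.0
tool_pos: [0.5584, -0.1569, 0.0983]
orientation: [-0.0, 0.865, 0.502, -0.0]
force: [-0.1, -0.0, 1.4]
grip_width: 0.0855
grasp_force: 0.9
```

```bash

python3 -m jog '[{"twist":[0,0,0],"translation":[0,0,0.002],"hand":100},{"twist":[0,0,0],"translation":[0,0,0.002],"hand":100},{"twist":[0,0,0],"translation":[0,0,0.002],"hand":100},{"twist":[0,0,0],"translation":[0,0,0],"hand":100}]'
```

```text
time_s: 20.33
tool_pos: [0.5584, -0.1569, 0.0923]
orientation: [-0.0, 0.865, 0.502, -0.0]
force: [-0.5, 0.2, 1.3]
grip_width: 0.0855
grasp_force: 0.8
```

```bash

python3 -m jog '[{"twist":[0,0,0],"translation":[0,0,0.002],"hand":100},{"twist":[0,0,0],"translation":[0,0,0.002],"hand":100},{"twist":[0,0,0],"translation":[0,0,0.002],"hand":100},{"twist":[0,0,0],"translation":[0,0,0],"hand":100}]'
```

```text
time_s: 20.67
tool_pos: [0.5584, -0.1569, 0.0863]
orientation: [-0.0, 0.865, 0.502, -0.0]
force: [0.2, -1.0, 1.8]
grip_width: 0.085
grasp_force: 0.7
```

```bash

python3 -m jog '[{"twist":[0,0,0],"translation":[0,0,0.002],"hand":100},{"twist":[0,0,0],"translation":[0,0,0.001],"hand":100},{"twist":[0,0,0],"translation":[0,0,0],"hand":95},{"twist":[0,0,0],"translation":[0,0,0],"hand":90},{"twist":[0,0,0],"translation":[0,0,0],"hand":90}]' 25
```

```text
time_s: 21.08
tool_pos: [0.5586, -0.157, 0.0838]
orientation: [-0.0, 0.865, 0.502, -0.0]
force: [0.5, 0.2, 1.3]
grip_width: 0.0769
grasp_force: 1.1
```

```bash

python3 -m jog '[{"twist":[0,0,0],"translation":[0,0,0],"hand":85},{"twist":[0,0,0],"translation":[0,0,0],"hand":80},{"twist":[0,0,0],"translation":[0,0,0],"hand":80},{"twist":[0,0,0],"translation":[0,0,0],"hand":80}]'
```

```text
time_s: 21.42
tool_pos: [0.5586, -0.157, 0.0838]
orientation: [-0.0, 0.865, 0.502, -0.0]
force: [-0.4, -0.0, 3.1]
grip_width: 0.0683
grasp_force: 1.2
```

```bash

python3 -m jog '[{"twist":[0,0,0],"translation":[0,0,0],"hand":75},{"twist":[0,0,0],"translation":[0,0,0],"hand":70},{"twist":[0,0,0],"translation":[0,0,0],"hand":70},{"twist":[0,0,0],"translation":[0,0,0],"hand":70}]'
```

```text
time_s: 21.75
tool_pos: [0.5586, -0.157, 0.0838]
orientation: [-0.0, 0.865, 0.502, -0.0]
force: [0.3, -0.4, 3.5]
grip_width: 0.0601
grasp_force: 1.5
```

```bash

python3 -m jog '[{"twist":[0,0,0],"translation":[0,0,0],"hand":66},{"twist":[0,0,0],"translation":[0,0,0],"hand":62},{"twist":[0,0,0],"translation":[0,0,0],"hand":62},{"twist":[0,0,0],"translation":[0,0,0],"hand":62}]'
```

```text
time_s: 22.08
tool_pos: [0.5586, -0.157, 0.0838]
orientation: [0.0, 0.865, 0.502, -0.0]
force: [-0.7, 0.3, 2.3]
grip_width: 0.0526
grasp_force: 2.0
```

```bash

python3 -m jog '[{"twist":[0,0,0],"translation":[0,0,0],"hand":58},{"twist":[0,0,0],"translation":[0,0,0],"hand":54},{"twist":[0,0,0],"translation":[0,0,0],"hand":50},{"twist":[0,0,0],"translation":[0,0,0],"hand":50},{"twist":[0,0,0],"translation":[0,0,0],"hand":50}]'
```

```text
time_s: 22.5
tool_pos: [0.5589, -0.1571, 0.0839]
orientation: [0.0, 0.865, 0.502, 0.0]
force: [2.9, -0.8, 3.3]
grip_width: 0.0466
grasp_force: 25.5
```

```bash

python3 -m jog '[{"twist":[0,0,0],"translation":[0,0,0],"hand":40},{"twist":[0,0,0],"translation":[0,0,0],"hand":40},{"twist":[0,0,0],"translation":[0,0,0],"hand":40},{"twist":[0,0,0],"translation":[0,0,0],"hand":40},{"twist":[0,0,0],"translation":[0,0,0],"hand":40}]' 50
python3 -m jog '[{"twist":[0,0,0],"translation":[0,0,0],"hand":100},{"twist":[0,0,0],"translation":[0,0,0],"hand":100},{"twist":[0,0,0],"translation":[0,0,0],"hand":100},{"twist":[0,0,0],"translation":[0,0,0],"hand":100},{"twist":[0,0,0],"translation":[0,0,0],"hand":100}]' 20
python3 -m jog '[{"twist":[0,0,0],"translation":[0,0,-0.01],"hand":100},{"twist":[0,0,0],"translation":[0,0,-0.03],"hand":100},{"twist":[0,0,0],"translation":[0,0,-0.03],"hand":100},{"twist":[0,0,0],"translation":[0,0,-0.03],"hand":100},{"twist":[0,0,0],"translation":[0,0,-0.03],"hand":100}]'
python3 -m jog '[{"twist":[0,0,0],"translation":[-0.02,0,0],"hand":100},{"twist":[0,0,0],"translation":[-0.03,0,0],"hand":100},{"twist":[0,0,0],"translation":[-0.03,0,0],"hand":100},{"twist":[0,0,0],"translation":[0,0,0],"hand":100},{"twist":[0,0,0],"translation":[0,0,0],"hand":100}]'
python3 - <<'E'
from h import *
im=snapshot("wrist"); b=snapshot("side")
cv2.imwrite("pics/w6.png",np.hstack([cv2.resize(im[:330,150:480,::-1],(400,400),interpolation=3),cv2.resize(b[170:270,300:400,::-1],(400,400),interpolation=3)]))
E
```

```text
time_s: 22.92
tool_pos: [0.5588, -0.1571, 0.0839]
orientation: [0.0, 0.865, 0.502, 0.0]
force: [4.1, -3.0, 4.5]
grip_width: 0.0453
grasp_force: 51.9
time_s: 23.33
tool_pos: [0.5584, -0.1569, 0.0837]
orientation: [-0.0, 0.865, 0.502, -0.0]
force: [0.5, -0.6, -0.1]
grip_width: 0.0857
grasp_force: 0.0
time_s: 23.75
tool_pos: [0.5583, -0.1569, 0.2161]
orientation: [0.0, 0.865, 0.502, 0.0]
force: [-0.5, 0.3, 0.2]
grip_width: 0.0853
grasp_force: 0.0
time_s: 24.17
tool_pos: [0.5182, -0.2277, 0.2146]
orientation: [0.0, 0.866, 0.501, -0.0]
force: [-0.1, 0.9, 0.4]
grip_width: 0.0854
grasp_force: 0.0
```

View pics/w6.png

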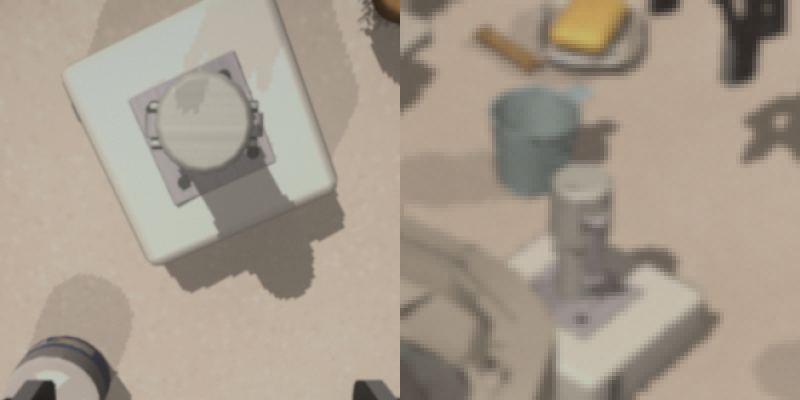

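Both arms now hang at the coupler's sides: in the wrist view only the clevises show, at (152,122) and (256,122). The coupler sits upright on the adapter and the gripper is clear, so I'll hand in.

```bash
python3 -c "
from plant import *
print(job_done())"
```

```text
the job is handed in; nothing more can be done
None
```

The job is handed in. The coupler was pushed down to a firm stop at about 23 N, both arms were swung down together to its sides, and the hand is clear. I don't have the judge's result, and I saw no bystander moved.

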